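# Hold the lid down on the titration cell for bolting

### The job

Pick up the lid with the two slotted ears and fit it gently on the titration cell, fully home and with its ears over the cell's two hanging swing bolts (either way round). Then be my third hand while I do up the bolts: press the lid straight down on its sealing ring with about 10 N, keep that push steady for at least three seconds, and finish with the gripper still pressing - do not let go or ease off. Leave everything else where it stands.

Things in the scene. Friction and masses are not known exactly. Their poses are not given: they have to be found in the camera images.
- lid: The lid to fit, loose, right way up on the bench, 0.24 to 0.38 kg. Aluminium disc 116 mm across, 10 mm thick (z = 8 to 18 mm), a locating spigot beneath, a gland and ports on top. Two flat ears at +y and -y reach out to 78 mm from the axis, each with a 16 mm wide slot open at its end. Origin: centre of the spigot's underside; z up, y through the ears; a half turn about z makes no difference.
- lid_grip (a point): Point for grasping, on the axis of the lid's steel gland, 50 mm above the lid's origin. The gland is an upright cylinder in the lid's middle, 30 mm across, from z = 18 to 68 mm of the lid; grip it in any direction or push on its top. Round it stand four ports 18 mm across, up to z = 28 mm, 40 mm from the axis, at 45 degrees to the ears.
- lid_face (a point): Point on the lid's axis at its sealing face (the disc's underside), 8 mm above the lid's origin. Below it is the white spigot, 74 mm across, 8 mm deep, with a 3 mm chamfer at its foot.
- cell: The titration cell, fixed to the bench: cream stirrer base 205 x 180 x 45 mm, on it a glass vessel with a level steel flange round its mouth, top face 150 mm above the bench. A rod stands 103 mm from the axis on its +x side, 170 mm high. Two swing bolts hang from lugs at +y and -y, 70 mm from the axis, to go up later through the lid's slots. Origin: vessel axis at bench level; z up.
- seat (a point): Centre of the cell's mouth at the flange's top face; flange 120 mm outside, 79 mm inside diameter. In the flange lies a black rubber sealing ring, 88 to 100 mm across, that stands 4 mm proud and gives 1 mm per 5 N, down to the flange. The lid fits centred on this point, its sealing face bearing on the ring, so 0 to 4 mm above it.
- small_lid: A bystander: plain round aluminium lid without ears, 80 mm across, with a 34 mm high knob, for another vessel; its place and the big lid's are sometimes exchanged. Origin under its centre.
- beaker_a: A bystander: frosted plastic sample beaker, 62 mm across, 85 mm high, near the robot. Origin under its centre.
- beaker_b: A bystander: a second such beaker, at the far side. Origin under its centre.
- amber_bottle: A bystander: brown glass bottle with black cap, 72 mm across, 150 mm high. Origin under its centre.
- spanner: A bystander: steel spanner 150 mm long, lying on the bench. Origin underneath, at its middle.
- spare_seal: A bystander: black rubber sealing ring 88 mm across, 6 mm thick, flat on the bench. Origin under its centre.
- disc_cap: A bystander: cream plastic disc 70 mm across, 12 mm thick, flat on the bench. Origin under its centre.
Not all that is in view belongs to the job. Leave any blue look-alike of the lid alone.

How it is judged:
By the outcome, as a careful person would: the job done as asked, in the order asked, and still so for the second after the job is handed in, while the arm keeps its last pose, push and grip.
It also fails if it takes over 45 s, if anything falls off the work surface, if the arm or the gripper's body presses on something with over 40 N, if the wrist force passes 120 N, or if a joint passes its speed limit or range.

### The arm

A 7-joint arm with a two-finger parallel gripper is mounted at the origin on the work surface. World frame = base frame: x ahead of the robot, y to its left, z up, the work surface at z = 0. Lengths are in mm, angles in rad, forces in N, time in s.
With the tool pointing down it reaches from about 400 to 900 mm from the base axis. Payload 5.5 kg.
Tool frame: the origin (TCP) lies at the centre of the arm's flange, where the gripper is bolted on; the fingertips stand 173 mm ahead of it and the grasp point (between the pads) lies 155 mm ahead of it; z points along the fingers, y is the direction in which the jaws open and shut (so a half turn about z gives the same grasp; the last joint's range is limited). The gripper opens to 85 mm and grips with 20 to 120 N. Pads are 22 mm wide; open, the fingers measure 114 mm over their backs; the gripper's body (76 mm by 85 mm) begins 54 mm behind the grasp point. The pads swing forward as they close: fully open they stand 13 mm farther back than shut.
Start: joints at [1.418, 0.501, -0.427, 1.55, 0.221, 1.138, -0.21], TCP at [262.574, -594.601, 404.71] pointing down, gripper open.
Joint ranges: [-2.88, 2.88], [-0.31, 2.03], [-1.54, 1.56], [0.2, 2.42], [-1.41, 4.55], [0.19, 2.02], [-2.57, 2.57]. Speed limits (rad/s): [2.57, 2.57, 3.14, 3.14, 3.14, 3.14, 3.14].

### API

Orientations are given as a rotation vector (axis times angle).
In Python, from rig import * gives the robot as it stands. The module is installed in compiled form; this text tells all that it offers.
- The arm moves only by the shell command python3 -m jog 'ROWS' [FORCE]. ROWS is JSON, a list of rows, each an object with "angular": the turn, a rotation vector about the tool's x, y, z in units of 90 degrees (1.0 is 90 degrees), a list of three; "travel": the shift along the tool's x, y, z in units of 0.1 m (1.0 is 0.1 m), a list of three; "jaw": the closure, from 0 (fully open) to 1 (shut). A call has 1 to 8 rows; each row is the pose to reach, as a shift and turn from the pose commanded when the call began, along the tool's axes at that moment; what a row does not reach only later rows make up. A row lasts 1/10 s, in which the tool goes at most 50 mm and 8.59 degrees, less where a joint would pass 70% of its speed; a pose out of reach is approached as far as the arm can. A call with a number of a shift or a turn outside -1 to 1 is refused whole. A call with a gripper value outside its range is refused whole. The fingers move at their own pace and stop on an object; FORCE is the grip in N (left out, the last holds). Time passes only in rows, so rows that repeat a pose let the fingers close. It gives the time, the measured TCP pose, the force and the opening at its end, in the units of the state.
- get_obs(): the state, without advancing time (a new reading comes with each control period).
- snapshot(name): name is "scene" or "side" or "wrist"; returns the picture (480x640x3 uint8, red, green, blue); there is no depth.
- camera_model(name): a dict with "fx", "fy", "cx", "cy" (pixels), "T" (4x4, takes a point from camera to world coordinates); the wrist camera has in their place "hand_eye" (4x4, takes a point from camera to tool coordinates, whose origin is the TCP and whose axes are the flange's). Camera axes: x right, y up, looking along -z (the intrinsics and any distortion apply to the point x, -y, -z); pixel columns grow to the right and rows downward; lengths in mm; the calibration is good to about 2 mm. A picture is of the moment at which its call begins: read the wrist's pose just before it. camera_model takes no time and is no camera call.
- job_done(): hands the job in, once; it reports no verdict.
The state is a dict: "time": time; "q": joint angles; "qvel": joint speeds; "tau": joint torques, N m; "tcp_pos": TCP position; "tcp_rot": TCP orientation; "force": force on the tool from outside, world axes, zero at the start; "wrist_torque": the same for the moment, N m; "finger_gap": finger opening in mm.
Only numpy, scipy, OpenCV 4.12 (cv2) and the standard library are available. Lean on these libraries where they do the work, as an engineer would, in place of code of your own. Each camera call takes 0.05 s, during which the arm holds its last target. There are 200 camera calls.

## Working session

There is one attempt and no reset: what is moved stays moved. The work goes in short steps, Python scripts to look and compute and a shell command to move; the robot and the scene stay as the last step left them, time stands still between calls to the robot, and variables do not carry over. Pictures are saved under pics/ and viewed, about 8 in all and at most 12, crops included, and the job is handed in when it is done.

```bash
mkdir -p pics
cat > h.py <<'E'
from rig import *
import numpy as np, cv2
from scipy.spatial.transform import Rotation as R
def ray(name,uv,obs=None):
    c=camera_model(name)
    if name=="wrist":
        o=obs or get_obs(); T=np.eye(4); T[:3,:3]=R.from_rotvec(o["tcp_rot"]).as_matrix(); T[:3,3]=o["tcp_pos"]; T=T@np.array(c["hand_eye"])
    else: T=np.array(c["T"])
    d=np.array([(uv[0]-c["cx"])/c["fx"],-(uv[1]-c["cy"])/c["fy"],-1.])
    return T[:3,3],T[:3,:3]@d
def onz(name,uv,z,obs=None):
    p,d=ray(name,uv,obs); return p+d*(z-p[2])/d[2]
def proj(name,P,obs=None):
    c=camera_model(name)
    if name=="wrist":
        o=obs or get_obs(); T=np.eye(4); T[:3,:3]=R.from_rotvec(o["tcp_rot"]).as_matrix(); T[:3,3]=o["tcp_pos"]; T=T@np.array(c["hand_eye"])
    else: T=np.array(c["T"])
    q=np.linalg.inv(T)@np.append(P,1); return c["cx"]+c["fx"]*q[0]/-q[2], c["cy"]-c["fy"]*q[1]/-q[2]
def save(name,f):
    im=snapshot(name); cv2.imwrite("pics/"+f,im[:,:,::-1]); return im
E
python3 - <<'E'
from h import *
for n in ("scene","side","wrist"):
    save(n,n+"0.png"); print(n,camera_model(n))
print(get_obs())
E
```

```text
scene {'fx': 569.9278152201593, 'fy': 569.9278152201593, 'cx': 310.8457536872177, 'cy': 245.185964715205, 'T': array([[-5.42867826e-02, -5.87688313e-01,  8.07264140e-01,
         1.47664549e+03],
       [ 9.98498056e-01, -3.79314015e-02,  3.95327923e-02,
         7.37757815e+01],
       [ 7.38770021e-03,  8.08197783e-01,  5.88864811e-01,
         8.46326341e+02],
       [ 0.00000000e+00,  0.00000000e+00,  0.00000000e+00,
         1.00000000e+00]])}
side {'fx': 483.60250238721756, 'fy': 483.60250238721756, 'cx': 320.66274053109584, 'cy': 236.58690334869053, 'T': array([[-9.85773536e-01,  1.21110654e-01, -1.16545037e-01,
         3.47429290e+02],
       [-1.68010969e-01, -7.29740155e-01,  6.62760606e-01,
         9.19847242e+02],
       [-4.78022262e-03,  6.72912710e-01,  7.39706451e-01,
         1.09748814e+03],
       [ 0.00000000e+00,  0.00000000e+00,  0.00000000e+00,
         1.00000000e+00]])}
wrist {'fx': 355.67097490605903, 'fy': 355.67097490605903, 'cx': 316.6665108327251, 'cy': 234.02924558506473, 'hand_eye': array([[ 1.85954125e-04,  9.59175379e-01,  2.82811875e-01,
         
[... 246 characters left out ...]
         1.00000000e+00]])}
{'time': 0.15, 'q': array([ 1.41818472,  0.50166889, -0.42683013,  1.55119442,  0.22079255,
        1.13829885, -0.21029196]), 'qvel': array([-0.00116883, -0.00163184, -0.00151552, -0.00482361, -0.00231559,
       -0.00076465,  0.00065997]), 'tau': array([-7.43475510e-03, -5.70035398e+01, -5.82538202e+00, -2.81286120e+01,
        1.06505796e-02,  7.84646720e-03,  2.41190423e-05]), 'tcp_pos': array([ 262.41102976, -594.38472114,  403.8811278 ]), 'tcp_rot': array([-3.07245447e+00, -6.48215852e-01,  3.80029320e-04]), 'force': array([-0.08028872, -0.24476199,  0.61826058]), 'wrist_torque': array([ 0.00858076, -0.01767884, -0.00894014]), 'finger_gap': 85.5382368593768}
```

View pics/scene0.png

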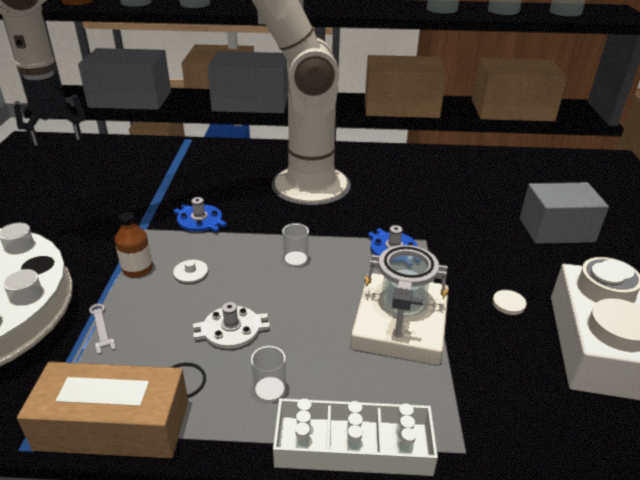

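View pics/side0.png

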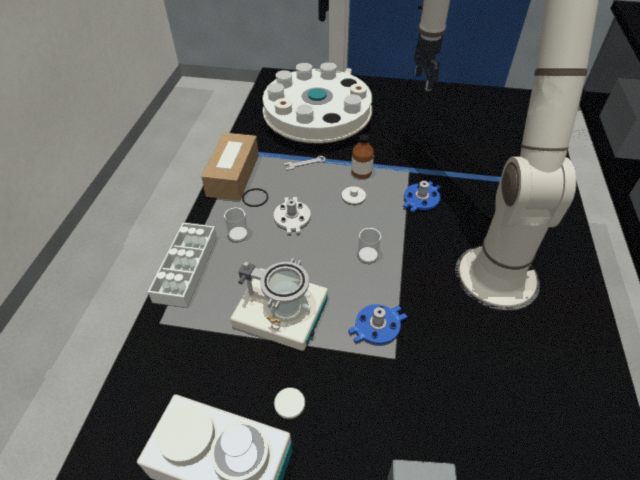

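The scene view shows the eared lid at about (231,325), with its gland top at (230,308), and the cell mouth at (408,265). In the side view the lid is at (292,213) and the mouth at (286,281). The blue look-alikes, small lid and beakers are all clear of these.

Run:
```python
from h import *
print("gland",onz("scene",(230,307),68),onz("side",(292,200),68))
print("ears",onz("scene",(197,327),18),onz("scene",(266,324),18),onz("side",(294,230),18))
print("mouth",onz("scene",(408,265),152),onz("side",(286,281),152))
print("rod",onz("scene",(403,297),170),onz("side",(246,270),170))
o=get_obs(); M=R.from_rotvec(o["tcp_rot"]).as_matrix(); print(M.round(3))
for n,p in(("beakA",(295,262)),("beakB",(268,392)),("bot",(133,270))): print(n,onz("scene",p,0))
```

```text
gland [ 631.40297096 -129.61174354   68.        ] [ 622.75185367 -138.79368987   68.        ]
ears [ 641.63736831 -200.09258825   18.        ] [624.08820926 -59.53878416  18.        ] [602.48170987 -60.83797384  18.        ]
mouth [578.90113159 222.62894352 152.        ] [555.227865   230.99629442 152.        ]
rod [696.52232447 202.02167242 170.        ] [654.8786878  227.41187124 170.        ]
[[ 0.915  0.404 -0.001]
 [ 0.404 -0.915  0.001]
 [ 0.    -0.002 -1.   ]]
beakA [387.98014901 -17.6003841    0.        ]
beakB [ 7.85043922e+02 -3.74526052e+01 -1.13686838e-13]
bot [ 443.34411021 -398.41265038    0.        ]
```

```bash
python3 -m jog '[{"angular":[0,0,0],"travel":[0.5,-0.26,0],"jaw":0},{"angular":[0,0,0],"travel":[1,-0.53,0],"jaw":0},{"angular":[0,0,0],"travel":[1,-0.53,0],"jaw":0}]'
python3 -m jog '[{"angular":[0,0,0],"travel":[0.5,-0.26,0],"jaw":0},{"angular":[0,0,0],"travel":[1,-0.53,0],"jaw":0},{"angular":[0,0,0],"travel":[1,-0.53,0],"jaw":0}]'
python3 -m jog '[{"angular":[0,0,0],"travel":[0.5,-0.26,0],"jaw":0},{"angular":[0,0,0],"travel":[1,-0.53,0],"jaw":0},{"angular":[0,0,0],"travel":[1,-0.53,0],"jaw":0}]'
python3 -m jog '[{"angular":[0,0,0],"travel":[0.5,-0.26,0],"jaw":0},{"angular":[0,0,0],"travel":[1,-0.53,0],"jaw":0},{"angular":[0,0,0],"travel":[1,-0.53,0],"jaw":0}]'
```

```text
time: 0.45
tcp_pos: [337.5, -500.3, 404.8]
tcp_rot: [-3.069, -0.661, -0.005]
force: [0.6, -0.1, 0.3]
finger_gap: 85.4
time: 0.75
tcp_pos: [407.0, -411.1, 405.0]
tcp_rot: [-3.069, -0.661, -0.004]
force: [0.8, -0.4, -0.5]
finger_gap: 85.7
time: 1.05
tcp_pos: [476.4, -322.1, 405.1]
tcp_rot: [-3.069, -0.661, -0.005]
force: [-0.1, -0.6, -0.4]
finger_gap: 85.6
time: 1.35
tcp_pos: [545.9, -233.2, 405.1]
tcp_rot: [-3.069, -0.66, -0.005]
force: [0.0, 0.8, 0.3]
finger_gap: 85.8
```

```bash
python3 -m jog '[{"angular":[0,0,0.08],"travel":[0.5,-0.3,0],"jaw":0},{"angular":[0,0,0.16],"travel":[1,-0.58,0.2],"jaw":0},{"angular":[0,0,0.19],"travel":[1,-0.58,0.4],"jaw":0},{"angular":[0,0,0.19],"travel":[1,-0.58,0.4],"jaw":0},{"angular":[0,0,0.19],"travel":[1,-0.58,0.4],"jaw":0}]'
python3 - <<'E'
from h import *
o=get_obs(); save("wrist","w1.png"); print(o["tcp_pos"],R.from_rotvec(o["tcp_rot"]).as_matrix().round(3))
print(proj("wrist",[627,-133,68],o))
E
```

```text
time: 1.85
tcp_pos: [610.5, -146.2, 363.8]
tcp_rot: [3.136, 0.187, -0.004]
force: [0.0, -1.1, -0.4]
finger_gap: 85.2
[ 610.51935047 -146.1793894   363.80778275] [[ 0.993  0.119 -0.002]
 [ 0.119 -0.993 -0.   ]
 [-0.002 -0.    -1.   ]]
(np.float64(301.3537249834526), np.float64(200.9950633664825))
```

View pics/w1.png

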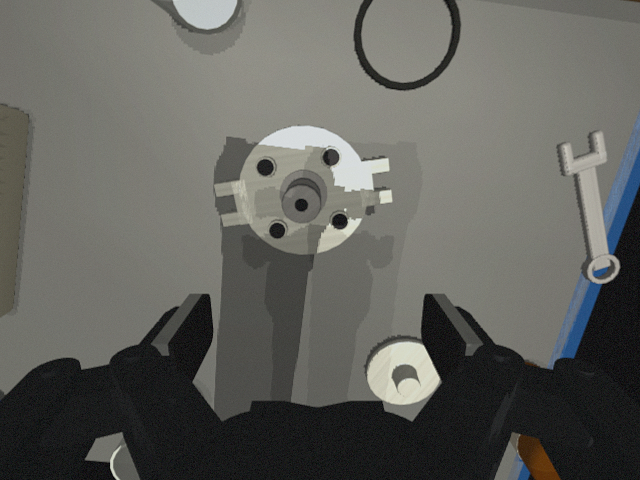

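The wrist view shows the lid with its gland hole at (301,205), ports at (265,167), (331,157), (278,230) and (340,221), and ears at about (230,204) and (380,182).

Run:
```python
from h import *
o=get_obs()
print("gland",onz("wrist",(301,205),68,o))
P=np.array([onz("wrist",u,28,o)[:2] for u in((265,167),(331,157),(340,221),(278,230))]); c=P.mean(0); print("ports",c,np.linalg.norm(P-c,axis=1))
# port angles about centre, relative to 45deg grid
a=np.degrees(np.arctan2(*(P-c).T[::-1])); print(a,"ear line yaw from y:",((a-45+45)%90-45))
M=R.from_rotvec(o["tcp_rot"]).as_matrix()
g=(np.append((c+onz("wrist",(301,205),68,o)[:2])/2,50)); d=M.T@(g-np.array(o["tcp_pos"])-M@[0,0,155]); print("travel mm",d)
```

```text
gland [ 624.2303036  -134.40954854   68.        ]
ports [ 625.14025835 -134.8709311 ] [40.1766673  39.68312642 39.904808   39.46022003]
[  60.62461588  -29.6021957  -119.69523314  150.79216326] ear line yaw from y: [15.62461588 15.3978043  15.30476686 15.79216326]
travel mm [ 15.82172036 -11.20065248 159.67303987]
```

```bash
python3 -m jog '[{"angular":[0,0,-0.09],"travel":[0.16,-0.11,0.3],"jaw":0},{"angular":[0,0,-0.097],"travel":[0.16,-0.11,0.7],"jaw":0},{"angular":[0,0,-0.097],"travel":[0.16,-0.11,1],"jaw":0},{"angular":[0,0,-0.097],"travel":[0.16,-0.11,1],"jaw":0},{"angular":[0,0,-0.097],"travel":[0.16,-0.11,1],"jaw":0}]'
python3 - <<'E'
from h import *
o=get_obs();M=R.from_rotvec(o["tcp_rot"]).as_matrix()
print(M.T@(np.array([624.7,-134.6,50])-np.array(o["tcp_pos"])-M@[0,0,155])); print(M.round(3))
E
```

```text
time: 2.4
tcp_pos: [625.5, -134.7, 265.7]
tcp_rot: [3.113, 0.419, 0.0]
force: [-0.4, 0.3, 1.0]
finger_gap: 85.8
[-0.74770011 -0.5033375  60.71099782]
[[ 0.964  0.264  0.   ]
 [ 0.264 -0.964 -0.001]
 [ 0.     0.001 -1.   ]]
```

```bash
python3 -m jog '[{"angular":[0,0,0],"travel":[-0.007,-0.005,0.3],"jaw":0},{"angular":[0,0,0],"travel":[-0.007,-0.005,0.6],"jaw":0},{"angular":[0,0,0],"travel":[-0.007,-0.005,0.6],"jaw":0},{"angular":[0,0,0],"travel":[-0.007,-0.005,0.6],"jaw":0.3}]' 60
python3 -m jog '[{"angular":[0,0,0],"travel":[0,0,0],"jaw":0.6},{"angular":[0,0,0],"travel":[0,0,0],"jaw":0.9},{"angular":[0,0,0],"travel":[0,0,0],"jaw":1},{"angular":[0,0,0],"travel":[0,0,0],"jaw":1},{"angular":[0,0,0],"travel":[0,0,0],"jaw":1},{"angular":[0,0,0],"travel":[0,0,0],"jaw":1},{"angular":[0,0,0],"travel":[0,0,0],"jaw":1},{"angular":[0,0,0],"travel":[0,0,0],"jaw":1}]' 60
```

```text
time: 2.8
tcp_pos: [625.6, -133.2, 206.9]
tcp_rot: [3.112, 0.421, 0.003]
force: [0.4, 0.4, -0.0]
finger_gap: 73.2
time: 3.6
tcp_pos: [625.6, -132.6, 206.6]
tcp_rot: [3.112, 0.422, 0.004]
force: [-1.4, -0.2, 7.1]
finger_gap: 29.1
```

```bash
python3 -m jog '[{"angular":[0,0,0],"travel":[0,0,-0.1],"jaw":1},{"angular":[0,0,0],"travel":[0,0,-0.4],"jaw":1},{"angular":[0,0,0],"travel":[0,0,-0.7],"jaw":1},{"angular":[0,0,0],"travel":[0,0,-1],"jaw":1},{"angular":[0,0,0],"travel":[0,0,-1],"jaw":1}]' 
python3 -m jog '[{"angular":[0,0,0.06],"travel":[0,0,-0.3],"jaw":1},{"angular":[0,0,0.12],"travel":[0,-0.1,-0.6],"jaw":1},{"angular":[0,0,0.18],"travel":[0,-0.5,-1],"jaw":1},{"angular":[0,0,0.22],"travel":[0,-0.9,-1],"jaw":1},{"angular":[0,0,0.22],"travel":[0,-1,-1],"jaw":1},{"angular":[0,0,0.22],"travel":[0,-1,-1],"jaw":1}]'
python3 - <<'E'
from h import *
o=get_obs();M=R.from_rotvec(o["tcp_rot"]).as_matrix()
print(M.round(3),"to view pose",M.T@(np.array([575,75,440])-np.array(o["tcp_pos"])),o["force"])
E
```

```text
time: 4.1
tcp_pos: [626.5, -132.4, 309.6]
tcp_rot: [3.11, 0.422, 0.012]
force: [0.7, 1.1, -2.1]
finger_gap: 28.4
time: 4.7
tcp_pos: [596.9, -32.6, 404.1]
tcp_rot: [-3.139, 0.109, 0.003]
force: [0.3, -0.3, -4.5]
finger_gap: 28.8
[[ 0.998 -0.07  -0.002]
 [-0.07  -0.998  0.001]
 [-0.002 -0.001 -1.   ]] to view pose [ -29.43708644 -105.86053162  -35.76155563] [ 0.26826255 -0.25485582 -4.48822336]
```

```bash
python3 -m jog '[{"angular":[0,0,0],"travel":[-0.1,-0.4,-0.2],"jaw":1},{"angular":[0,0,0],"travel":[-0.2,-0.8,-0.35],"jaw":1},{"angular":[0,0,0],"travel":[-0.28,-1,-0.35],"jaw":1},{"angular":[0,0,0],"travel":[-0.28,-1,-0.35],"jaw":1},{"angular":[0,0,0],"travel":[-0.28,-1,-0.35],"jaw":1}]'
python3 - <<'E'
from h import *
o=get_obs();save("wrist","w2.png");print(o["tcp_pos"],o["tcp_rot"],o["force"])
E
```

```text
time: 5.2
tcp_pos: [577.7, 64.5, 438.4]
tcp_rot: [3.138, -0.119, -0.003]
force: [-0.4, -0.6, -3.8]
finger_gap: 28.4
[577.67254378  64.52534971 438.41397082] [ 3.13796915e+00 -1.19077137e-01 -2.98994205e-03] [-0.36129633 -0.58862241 -3.81780674]
```

View pics/w2.png

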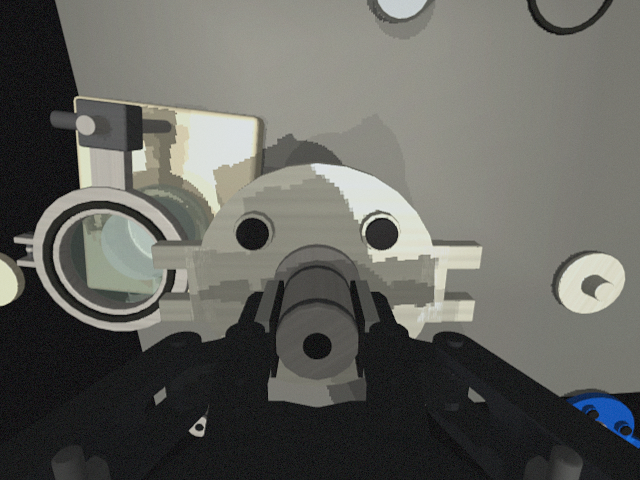

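The wrist view has the flange ring centred near (110,258), a left lug at (25,248), and the rod boss at (110,125). My held lid's ear hides the right lug, so I'll back off in x for a clean look.

```bash
python3 -m jog '[{"angular":[0,0,0],"travel":[-0.35,0,0],"jaw":1},{"angular":[0,0,0],"travel":[-0.7,0.05,0],"jaw":1},{"angular":[0,0,0],"travel":[-0.7,0.05,0],"jaw":1},{"angular":[0,0,0],"travel":[-0.7,0.05,0],"jaw":1},{"angular":[0,0,0],"travel":[-0.7,0.05,0],"jaw":1}]'
python3 - <<'E'
from h import *
import json
o=get_obs();im=save("wrist","w3.png");print(o["tcp_pos"],o["tcp_rot"])
json.dump({k:list(map(float,o[k])) for k in("tcp_pos","tcp_rot")},open("o3.json","w"))
cv2.imwrite("pics/w3c.png",cv2.resize(im[:300,:270,::-1],None,fx=2,fy=2,interpolation=cv2.INTER_CUBIC))
E
```

```text
time: 5.75
tcp_pos: [508.6, 64.5, 439.8]
tcp_rot: [3.139, -0.123, 0.002]
force: [0.9, 0.1, -3.1]
finger_gap: 28.5
[508.60902412  64.4920616  439.77046077] [ 3.13912049e+00 -1.23044034e-01  1.53186639e-03]
```

View pics/w3c.png

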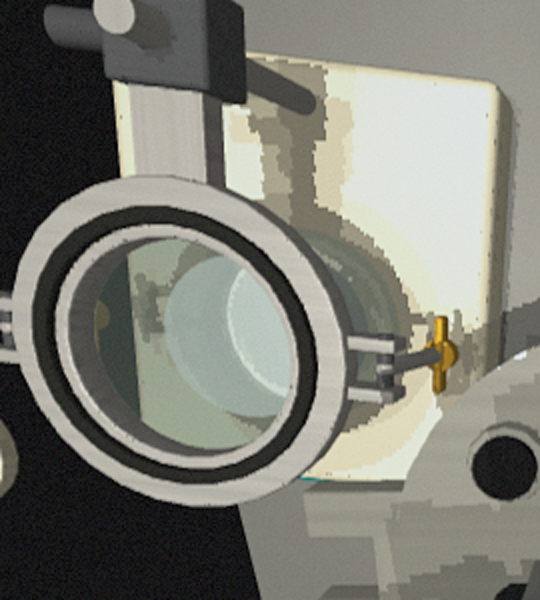

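The crop (2x) shows the flange fully, spanning about x 12–350 and y 175–507. The lugs are at about (376,368) and (6,328), and the white rod top is at (114,14). Now I'll fit the seal ring in the world plane.

```bash
cat > ring.py <<'E'
from h import *
import json
o=json.load(open("o3.json"))
im=cv2.imread("pics/w3.png"); g=cv2.GaussianBlur(cv2.cvtColor(im,cv2.COLOR_BGR2GRAY),(0,0),0.8).astype(np.float32)
c=onz("wrist",(90.5,170.5),150,o)[:2]; print("start",c)
for it in range(6):
    th=np.radians(np.arange(0,360,3)); rr=np.arange(38,58,.25); pts=[];out=[]
    for t in th:
        P=np.array([proj("wrist",[c[0]+r*np.cos(t),c[1]+r*np.sin(t),153.5],o) for r in rr],np.float32)
        if P.min()<1: continue
        v=cv2.remap(g,P[:,:1],P[:,1:],cv2.INTER_LINEAR).ravel()
        w=np.clip(v.max()*0.5-v,0,None)
        if w.sum()<50: continue
        r=(w*rr).sum()/w.sum(); pts.append([c[0]+r*np.cos(t),c[1]+r*np.sin(t)])
    pts=np.array(pts); A=np.c_[2*pts,np.ones(len(pts))]; s=np.linalg.lstsq(A,(pts**2).sum(1),rcond=None)[0]
    c=s[:2]
res=np.linalg.norm(pts-c,axis=1); print("centre",c,"r",np.median(res),res.std(),len(pts))
R_,L_=onz("wrist",(188,184),145,o)[:2],onz("wrist",(3,164),145,o)[:2]; d=L_-R_; print("lugs",R_,L_,"mid",(R_+L_)/2,"yaw from y",np.degrees(np.arctan2(-d[0],d[1])),np.linalg.norm(d))
r=onz("wrist",(57,7),170,o)[:2]-c; print("rod",r,np.linalg.norm(r),"yaw",np.degrees(np.arctan2(r[1],r[0])))
# flange outer
q=np.array([onz("wrist",(x/2,y/2),150,o)[:2] for x,y in((12,320),(165,175),(205,507),(350,350))]); print("flange pts r",np.linalg.norm(q-c,axis=1))
M=R.from_rotvec(o["tcp_rot"]).as_matrix(); print("tool x yaw",np.degrees(np.arctan2(M[1,0],M[0,0])))
E
python3 ring.py
```

```text
start [563.70949227 223.1120122 ]Traceback (most recent call last):
  File "ring.py", line 9, in <module>
    P=np.array([proj("wrist",[c[0]+r*np.cos(t),c[1]+r*np.sin(t),153.5],o) for r in rr],np.float32)
                ~~~~^^^^^^^^^^^^^^^^^^^^^^^^^^^^^^^^^^^^^^^^^^^^^^^^^^^^^
  File "h.py", line 14, in proj
    c=camera_model(name)
ValueError: time passes only in moves, steps and waits
```

```bash
cat >> h.py <<'E'
import functools
camera_model=functools.lru_cache(None)(camera_model)
E
python3 ring.py
```

```text
start [563.70949227 223.1120122 ]
centre [560.3654196 223.2600562] r 46.356126569249085 0.14263500620014682 120
lugs [547.98614238 156.62793027] [573.03689346 288.86268089] mid [560.51151792 222.74530558] yaw from y -10.727079831208327 134.58666130760173
rod [ 99.96839461 -17.67538024] 101.51895876272962 yaw -10.026820677811648
flange pts r [60.1804962  59.16978378 60.10307063 60.45891591]
tool x yaw -4.4893438533492755
```

Run:
```python
from h import *
H=np.array(camera_model("wrist")["hand_eye"]);c=camera_model("wrist")
im=cv2.imread("pics/w2.png",0)
for x0 in(252,381):
    w=im[205:260,x0-28:x0+28]; n,l,s,ce=cv2.connectedComponentsWithStats((w<35).astype(np.uint8)); i=1+s[1:,4].argmax()
    u=ce[i]+[x0-28,205]; d=H[:3,:3]@np.array([(u[0]-c["cx"])/c["fx"],-(u[1]-c["cy"])/c["fy"],-1]); p=H[:3,3]; print(u,s[i],p+d*(178.6-p[2])/d[2])
o=get_obs();M=R.from_rotvec(o["tcp_rot"]).as_matrix()
print("to above seat", M.T@(np.array([560.4,223.2,410])-np.array(o["tcp_pos"])),o["tcp_pos"])
```

```text
[252.28968254 233.51455026] [ 13  13  32  32 756] [ 27.47212988 -27.26467994 178.6       ]
[376.06896552 221.31034483] [14 13 22 12 29] [ 32.93071166  26.10330408 178.6       ]
to above seat [  39.25502456 -161.84829258   29.84619466] [508.66102155  64.88387903 439.76081399]
```

```bash
python3 -m jog '[{"angular":[0,0,0],"travel":[0.1,-0.4,0],"jaw":1},{"angular":[0,0,0],"travel":[0.2,-0.8,0],"jaw":1},{"angular":[0,0,0],"travel":[0.25,-1,0],"jaw":1},{"angular":[0,0,0],"travel":[0.25,-1,0],"jaw":1}]' 
python3 -m jog '[{"angular":[0,0,0.03],"travel":[0.1,-0.3,0],"jaw":1},{"angular":[0,0,0.067],"travel":[0.14,-0.6,0],"jaw":1},{"angular":[0,0,0.067],"travel":[0.14,-0.6,0.3],"jaw":1},{"angular":[0,0,0.067],"travel":[0.14,-0.6,0.45],"jaw":1},{"angular":[0,0,0.067],"travel":[0.14,-0.6,0.45],"jaw":1},{"angular":[0,0,0.067],"travel":[0.14,-0.6,0.45],"jaw":1}]'
cat > go.py <<'E'
from h import *
o=get_obs();M=R.from_rotvec(o["tcp_rot"]).as_matrix()
ex=M@[-0.3,0.3,0]
print("travel",(M.T@(np.array([560.4,223.2,352.6])-ex-np.array(o["tcp_pos"]))).round(2),"yaw",np.degrees(np.arctan2(M[1,0],M[0,0])),"zaxis",M[:,2].round(4),o["force"],o["time"])
E
python3 go.py
```

```text
time: 6.2
tcp_pos: [541.0, 167.7, 439.6]
tcp_rot: [-3.136, 0.111, -0.0]
force: [0.7, -0.2, -4.0]
finger_gap: 28.8
time: 6.8
tcp_pos: [559.1, 221.1, 394.4]
tcp_rot: [3.127, -0.287, -0.002]
force: [-0.2, 0.5, -2.8]
finger_gap: 28.6
travel [ 1.26 -2.66 41.79] yaw -10.488689926680799 zaxis [-0.0011 -0.001  -1.    ] [-0.20018123  0.47438852 -2.77754099] 6.8
```

```bash
python3 -m jog '[{"angular":[0,0,0],"travel":[0.013,-0.027,0.1],"jaw":1},{"angular":[0,0,0],"travel":[0.013,-0.027,0.25],"jaw":1},{"angular":[0,0,0],"travel":[0.013,-0.027,0.25],"jaw":1},{"angular":[0,0,0],"travel":[0.013,-0.027,0.25],"jaw":1}]' 
python3 go.py
python3 - <<'E'
from h import *
a=save("scene","s2.png")[190:350,330:490]; b=save("side","d2.png")[200:360,215:375]
cv2.imwrite("pics/ab.png",cv2.resize(np.hstack([a,b])[:,:,::-1],None,fx=2.5,fy=2.5,interpolation=cv2.INTER_CUBIC))
E
```

```text
time: 7.2
tcp_pos: [560.1, 224.7, 369.1]
tcp_rot: [3.128, -0.284, -0.002]
force: [-1.4, 0.1, -3.2]
finger_gap: 28.6
travel [ 0.92  1.15 16.48] yaw -10.37675094670291 zaxis [-1.3e-03 -5.0e-04 -1.0e+00] [-1.35771018  0.06863542 -3.18772026] 7.2
```

View pics/ab.png

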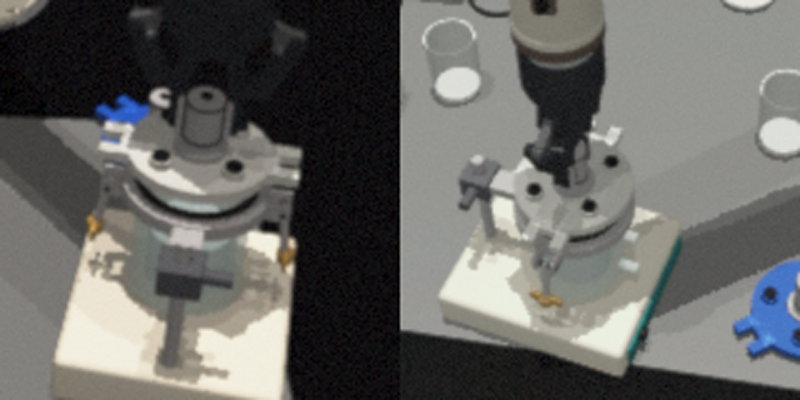

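The composite shows the lid level above the flange, ears over both lugs in both views. I'll lower it in small, force-watched steps.

```bash
python3 -m jog '[{"angular":[0,0,0],"travel":[0.009,0.011,0.03],"jaw":1},{"angular":[0,0,0],"travel":[0.009,0.011,0.06],"jaw":1},{"angular":[0,0,0],"travel":[0.009,0.011,0.08],"jaw":1},{"angular":[0,0,0],"travel":[0.009,0.011,0.09],"jaw":1},{"angular":[0,0,0],"travel":[0.009,0.011,0.1],"jaw":1}]'; python3 go.py
python3 -m jog '[{"angular":[0,0,0],"travel":[0,0,0.01],"jaw":1},{"angular":[0,0,0],"travel":[0,0,0.02],"jaw":1},{"angular":[0,0,0],"travel":[0,0,0.03],"jaw":1},{"angular":[0,0,0],"travel":[0,0,0.03],"jaw":1}]'; python3 go.py
```

```text
time: 7.8
tcp_pos: [561.0, 223.8, 359.6]
tcp_rot: [-3.129, 0.284, 0.0]
force: [-0.2, 0.1, -3.1]
finger_gap: 28.6
travel [-0.17  0.38  6.99] yaw -10.370389771443573 zaxis [-0.  0. -1.] [-0.1730532   0.06666712 -3.05810009] 7.8
time: 8.2
tcp_pos: [560.9, 223.7, 356.6]
tcp_rot: [3.129, -0.284, -0.0]
force: [-0.1, 0.2, -2.9]
finger_gap: 28.1
travel [-0.13  0.31  3.95] yaw -10.374559188440854 zaxis [-2.e-04 -1.e-04 -1.e+00] [-0.07857326  0.20814265 -2.8705804 ] 8.2
```

```bash
python3 -m jog '[{"angular":[0,0,0],"travel":[0,0,0.01],"jaw":1},{"angular":[0,0,0],"travel":[0,0,0.02],"jaw":1},{"angular":[0,0,0],"travel":[0,0,0.02],"jaw":1},{"angular":[0,0,0],"travel":[0,0,0.02],"jaw":1}]'; python3 go.py
python3 -m jog '[{"angular":[0,0,0],"travel":[0,0,0.01],"jaw":1},{"angular":[0,0,0],"travel":[0,0,0.02],"jaw":1},{"angular":[0,0,0],"travel":[0,0,0.02],"jaw":1},{"angular":[0,0,0],"travel":[0,0,0.02],"jaw":1}]'; python3 go.py
```

```text
time: 8.6
tcp_pos: [561.0, 223.8, 354.7]
tcp_rot: [-3.129, 0.284, 0.0]
force: [0.0, 0.0, -3.4]
finger_gap: 28.7
travel [-0.16  0.38  2.08] yaw -10.373857184944729 zaxis [-0.  0. -1.] [ 0.03099344  0.00563085 -3.4198644 ] 8.6
time: 9.0
tcp_pos: [561.0, 223.7, 352.7]
tcp_rot: [3.129, -0.284, -0.0]
force: [0.2, -0.0, -3.7]
finger_gap: 29.1
travel [-0.18  0.33  0.07] yaw -10.376553016241603 zaxis [-1.e-04 -0.e+00 -1.e+00] [ 0.18655489 -0.0336953  -3.65197734] 9.0
```

No side load or contact yet. I'll continue in 0.5–1 mm steps.

```bash
for i in 1 2; do :; done
python3 -m jog '[{"angular":[0,0,0],"travel":[0,0,0.005],"jaw":1},{"angular":[0,0,0],"travel":[0,0,0.01],"jaw":1},{"angular":[0,0,0],"travel":[0,0,0.01],"jaw":1},{"angular":[0,0,0],"travel":[0,0,0.01],"jaw":1}]'
python3 -m jog '[{"angular":[0,0,0],"travel":[0,0,0.005],"jaw":1},{"angular":[0,0,0],"travel":[0,0,0.01],"jaw":1},{"angular":[0,0,0],"travel":[0,0,0.01],"jaw":1},{"angular":[0,0,0],"travel":[0,0,0.01],"jaw":1}]'; python3 go.py
```

```text
time: 9.4
tcp_pos: [561.0, 223.8, 352.0]
tcp_rot: [3.129, -0.284, 0.0]
force: [-0.8, -0.1, -0.6]
finger_gap: 28.6
time: 9.8
tcp_pos: [561.0, 223.8, 351.1]
tcp_rot: [-3.129, 0.284, -0.001]
force: [-2.0, -0.7, 4.2]
finger_gap: 28.6
travel [-0.18  0.44 -1.49] yaw -10.373844314624066 zaxis [ 4.e-04  0.e+00 -1.e+00] [-1.99590736 -0.67913256  4.15557394] 9.8
```

```bash
python3 -m jog '[{"angular":[0,0,0],"travel":[0,0,0.005],"jaw":1},{"angular":[0,0,0],"travel":[0,0,0.009],"jaw":1},{"angular":[0,0,0],"travel":[0,0,0.009],"jaw":1},{"angular":[0,0,0],"travel":[0,0,0.009],"jaw":1}]'; python3 -m jog '[{"angular":[0,0,0],"travel":[0,0,0],"jaw":1},{"angular":[0,0,0],"travel":[0,0,0],"jaw":1},{"angular":[0,0,0],"travel":[0,0,0],"jaw":1}]';python3 go.py
```

```text
time: 10.2
tcp_pos: [561.0, 223.9, 350.5]
tcp_rot: [3.129, -0.284, 0.001]
force: [-3.0, -1.3, 7.0]
finger_gap: 28.7
time: 10.5
tcp_pos: [561.0, 223.8, 350.5]
tcp_rot: [3.129, -0.284, 0.001]
force: [-3.6, -1.8, 7.3]
finger_gap: 28.7
travel [-0.18  0.45 -2.14] yaw -10.372688109494954 zaxis [ 5.e-04 -1.e-04 -1.e+00] [-3.64995778 -1.75512919  7.30641617] 10.5
```

```bash
python3 -m jog '[{"angular":[0,0,0],"travel":[-0.004,0.003,0.003],"jaw":1},{"angular":[0,0,0],"travel":[-0.004,0.003,0.005],"jaw":1},{"angular":[0,0,0],"travel":[-0.004,0.003,0.005],"jaw":1},{"angular":[0,0,0],"travel":[-0.004,0.003,0.005],"jaw":1}]'; python3 -m jog '[{"angular":[0,0,0],"travel":[0,0,0],"jaw":1},{"angular":[0,0,0],"travel":[0,0,0],"jaw":1},{"angular":[0,0,0],"travel":[0,0,0],"jaw":1}]';python3 go.py
```

```text
time: 10.9
tcp_pos: [560.8, 223.8, 350.3]
tcp_rot: [-3.128, 0.284, -0.002]
force: [-2.9, -1.1, 8.2]
finger_gap: 28.7
time: 11.2
tcp_pos: [560.8, 223.8, 350.3]
tcp_rot: [-3.128, 0.284, -0.002]
force: [-2.5, -1.8, 7.5]
finger_gap: 28.9
travel [-0.03  0.33 -2.29] yaw -10.374928025176793 zaxis [ 1.5e-03  3.0e-04 -1.0e+00] [-2.45662662 -1.79943361  7.50627404] 11.2
```

```bash
python3 -m jog '[{"angular":[0,0,0],"travel":[0,0,0.003],"jaw":1},{"angular":[0,0,0],"travel":[0,0,0.004],"jaw":1},{"angular":[0,0,0],"travel":[0,0,0.004],"jaw":1},{"angular":[0,0,0],"travel":[0,0,0.004],"jaw":1}]'; for i in 1 2 ; do :; done; python3 -m jog '[{"angular":[0,0,0],"travel":[0,0,0],"jaw":1},{"angular":[0,0,0],"travel":[0,0,0],"jaw":1},{"angular":[0,0,0],"travel":[0,0,0],"jaw":1}]';python3 go.py
python3 - <<'E'
from h import *
a=save("scene","s3.png")[190:350,330:490]; b=save("side","d3.png")[200:360,215:375]
cv2.imwrite("pics/ab3.png",cv2.resize(np.hstack([a,b])[:,:,::-1],None,fx=2.5,fy=2.5,interpolation=cv2.INTER_CUBIC))
E
```

```text
time: 11.6
tcp_pos: [560.8, 223.8, 350.1]
tcp_rot: [-3.128, 0.284, -0.002]
force: [-3.3, -2.0, 9.0]
finger_gap: 29.0
time: 11.9
tcp_pos: [560.8, 223.7, 350.0]
tcp_rot: [-3.128, 0.284, -0.002]
force: [-2.6, -0.5, 8.2]
finger_gap: 28.6
travel [-0.01  0.31 -2.56] yaw -10.376138979486653 zaxis [ 1.5e-03  3.0e-04 -1.0e+00] [-2.6008576  -0.49916489  8.19466073] 11.9
```

View pics/ab3.png

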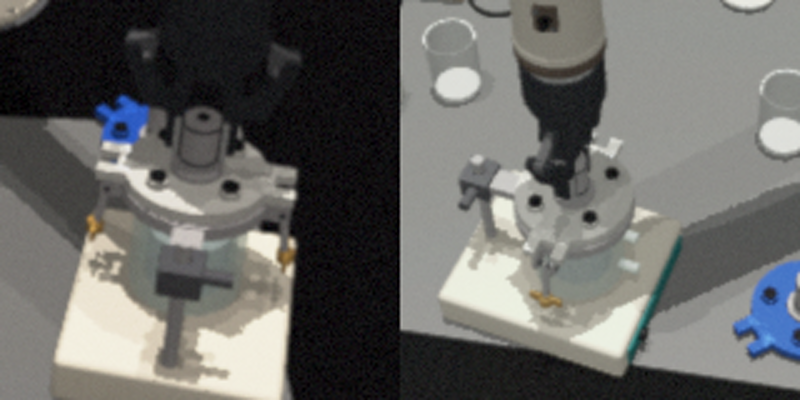

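Both views show the lid down concentric on the flange, ears over both swing bolts, with no visible gap. Fz is about 8.5 N net of the hanging lid's −3.3 N, so the ring carries about 12 N. Now I'll hold.

```bash
python3 -m jog '[{"angular":[0,0,0],"travel":[0,0,0],"jaw":1},{"angular":[0,0,0],"travel":[0,0,0],"jaw":1},{"angular":[0,0,0],"travel":[0,0,0],"jaw":1},{"angular":[0,0,0],"travel":[0,0,0],"jaw":1},{"angular":[0,0,0],"travel":[0,0,0],"jaw":1},{"angular":[0,0,0],"travel":[0,0,0],"jaw":1},{"angular":[0,0,0],"travel":[0,0,0],"jaw":1},{"angular":[0,0,0],"travel":[0,0,0],"jaw":1}]'
python3 -m jog '[{"angular":[0,0,0],"travel":[0,0,0],"jaw":1},{"angular":[0,0,0],"travel":[0,0,0],"jaw":1},{"angular":[0,0,0],"travel":[0,0,0],"jaw":1},{"angular":[0,0,0],"travel":[0,0,0],"jaw":1},{"angular":[0,0,0],"travel":[0,0,0],"jaw":1},{"angular":[0,0,0],"travel":[0,0,0],"jaw":1},{"angular":[0,0,0],"travel":[0,0,0],"jaw":1},{"angular":[0,0,0],"travel":[0,0,0],"jaw":1}]'
python3 -m jog '[{"angular":[0,0,0],"travel":[0,0,0],"jaw":1},{"angular":[0,0,0],"travel":[0,0,0],"jaw":1},{"angular":[0,0,0],"travel":[0,0,0],"jaw":1},{"angular":[0,0,0],"travel":[0,0,0],"jaw":1},{"angular":[0,0,0],"travel":[0,0,0],"jaw":1},{"angular":[0,0,0],"travel":[0,0,0],"jaw":1},{"angular":[0,0,0],"travel":[0,0,0],"jaw":1},{"angular":[0,0,0],"travel":[0,0,0],"jaw":1}]'
python3 -m jog '[{"angular":[0,0,0],"travel":[0,0,0],"jaw":1},{"angular":[0,0,0],"travel":[0,0,0],"jaw":1},{"angular":[0,0,0],"travel":[0,0,0],"jaw":1},{"angular":[0,0,0],"travel":[0,0,0],"jaw":1},{"angular":[0,0,0],"travel":[0,0,0],"jaw":1},{"angular":[0,0,0],"travel":[0,0,0],"jaw":1},{"angular":[0,0,0],"travel":[0,0,0],"jaw":1},{"angular":[0,0,0],"travel":[0,0,0],"jaw":1}]'
python3 -m jog '[{"angular":[0,0,0],"travel":[0,0,0],"jaw":1},{"angular":[0,0,0],"travel":[0,0,0],"jaw":1},{"angular":[0,0,0],"travel":[0,0,0],"jaw":1},{"angular":[0,0,0],"travel":[0,0,0],"jaw":1},{"angular":[0,0,0],"travel":[0,0,0],"jaw":1},{"angular":[0,0,0],"travel":[0,0,0],"jaw":1},{"angular":[0,0,0],"travel":[0,0,0],"jaw":1},{"angular":[0,0,0],"travel":[0,0,0],"jaw":1}]'; python3 go.py
```

```text
time: 12.8
tcp_pos: [560.8, 223.8, 350.1]
tcp_rot: [-3.128, 0.284, -0.002]
force: [-3.0, -1.3, 9.0]
finger_gap: 28.8
time: 13.6
tcp_pos: [560.8, 223.8, 350.1]
tcp_rot: [-3.128, 0.284, -0.002]
force: [-4.0, -0.8, 8.1]
finger_gap: 28.7
time: 14.4
tcp_pos: [560.8, 223.8, 350.1]
tcp_rot: [-3.128, 0.284, -0.002]
force: [-3.6, -1.3, 8.7]
finger_gap: 28.4
time: 15.2
tcp_pos: [560.8, 223.8, 350.0]
tcp_rot: [-3.128, 0.284, -0.002]
force: [-3.6, -0.9, 9.5]
finger_gap: 28.5
time: 16.0
tcp_pos: [560.8, 223.8, 350.1]
tcp_rot: [-3.128, 0.284, -0.002]
force: [-3.0, -1.7, 8.6]
finger_gap: 28.7
travel [ 0.    0.35 -2.52] yaw -10.3775279275733 zaxis [ 1.6e-03  3.0e-04 -1.0e+00] [-2.9879813  -1.654401    8.64626351] 16.0
```

The push stayed steady for over 4 s, so I'm handing in.

```bash
python3 -c "
from rig import *
print(job_done())"
```

```text
the job is handed in; nothing more can be done
None
```

The lid is seated on the titration cell with its ears over both swing bolts, and the gripper is still holding it and pressing down. I handed the job in at 16.0 s.

- **Fit:** Ring contact came at the expected height, within about 0.5 mm. I then pressed the lid about 2.5 mm into the seal. The scene and side views show it sitting concentric with no visible gap. Calculated centring error is under 0.5 mm, and the lid's yaw matches the cell's to within about 1°.
- **Push:** The measured downward push held at 8.1–9.5 N for over 4 s. The lid's own weight, about 3.3 N, adds to this, so the ring carries about 12 N.
- **Side force:** A steady 3–4 N sideways force remained on the wrist while pressing. I shifted the tool 0.5 mm to relieve it, but that reduced it only slightly.
- **Everything else:** No contact with other objects was felt. My final pictures were cropped to the cell and its surroundings, so I did not check every bystander's position.

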